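Turn over the long leaf of the wood sample book

ROBOT

A 6-joint arm with a two-finger parallel gripper is mounted at the origin on a cart in front of the work surface, level with it; the furniture and walls round the work are solid. World frame = base frame: x ahead of the robot, y to its left, z up, the work surface at z = 0. Lengths are in m, angles in rad, forces in N, time in s.
With the tool pointing down it reaches from about 0.275 to 0.875 m from the base axis. Payload 12.5 kg.
Tool frame: the origin (TCP) lies at the very end of the fingers, on their centre line; the grasp point (between the pads) lies 19 mm behind it; z points along the fingers, y is the line along which they close (so a half turn about z gives the same grasp; the last joint's range is limited). The gripper opens to 85 mm and grips with 20 to 120 N. Pads are 22 mm wide; open, the fingers measure 114 mm over their backs; the gripper's body (76 mm by 85 mm) begins 54 mm behind the grasp point. The pads swing forward as they close: fully open they stand 13 mm farther back than shut.
Start: joints at [1.077, 0.351, 1.652, -0, 1.139, -0.085], TCP at [0.219, 0.505, 0.231] pointing down, gripper open.
Joint ranges: [-2.75, 2.75], [-0.79, 2.1], [0.01, 2.65], [-1.57, 4.71], [0.07, 3.14], [-2.87, 2.87]. Speed limits (rad/s): [2.22, 2.22, 2.79, 3.14, 3.14, 3.14].

INTERFACE

Orientations are given as a 3x3 rotation matrix whose columns are the frame's x, y, z axes.
In Python, from bench import manip gives the robot as it stands. Calls block until the motion is done:
- manip.move_ptp(position, orientation): joint-space move of the TCP to a pose.
- manip.move_l(position, attitude=None, max_speed=0.15): straight line of the TCP; attitude=None keeps the orientation; max_speed is the mean speed in m/s.
- manip.move_j(angles): joint-space move.
- manip.set_gripper(opening, effort=None): opening from 0.0 (shut) to 1.0 (fully open); effort is the grip in N (None keeps the last); returns when the fingers have stopped.
- manip.dwell(seconds).
- manip.inverse_kinematics(position, orientation): joint angles nearest the present ones, or None.
- manip.grab_frame(name): name is "scene" or "top" or "wrist"; returns (picture, depth): 420x560x3 uint8, red, green, blue; 420x560 float32, m along the optical axis (not along the pixel's ray), 0 where there is no reading.
- manip.get_calibration(name): a dict with "camera_matrix" (3x3 intrinsics, pixels), "k1" (the pictures are not rectified: a ray, as slopes to the right and down, at radius r is drawn at 1 + k1 r^2 times it, then the intrinsics apply), "R" (3x3) and "t" (3): a world point X has camera coordinates R X + t. Camera axes: x right, y down, z forward; pixel columns grow to the right and rows downward; lengths in m; the calibration is good to about 2 mm. A picture is of the moment at which its call begins: read the wrist's pose just before it. get_calibration takes no time and is no camera call; for the wrist camera it gives the pose at the moment of the call.
A pose or a line that the arm cannot do raises manip.Unreachable and nothing moves.
- manip.sign_off(): hands the job in; it is judged then, once.
Trained networks look in the newest picture that a camera, given by its name, has taken for a name from the list of things; names that differ only in an ending like _2 or _b are one class to them, and where a whole thing is asked for, a point or a joint stands for the part that bears it (a point fixed in the world has none). Each returns a list of dicts, best first, with "confidence" (0 to 1); they miss things now and then, are a little off and sometimes report something else, mostly with a low value. They report only what shows in the picture. A call takes as long as a camera call.
- manip.look_for(camera, name): "at" ([x, y, z] in m, in world coordinates, good to about 4 mm: the middle of the surface that is visible of it).
Readings, each from a call of its own:
- manip.current_time(): time.
- manip.current_qpos(): joint angles.
- manip.current_joint_vel(): joint speeds.
- manip.current_joint_torque(): joint torques, N m.
- manip.current_ee_pos(): TCP position.
- manip.current_tcp_rot(): TCP orientation.
- manip.current_force(): force on the tool from outside, world axes, zero at the start.
- manip.current_ft_torque(): the same for the moment, N m.
- manip.current_grip_width(): opening from 0.0 (shut) to 1.0 (fully open).
- manip.current_grip_force(): force on a finger pad.
Only numpy, scipy, OpenCV 4.12 (cv2) and the standard library are available. Lean on these libraries where they do the work, as an engineer would, in place of code of your own. Each camera call takes 0.05 s, during which the arm holds its last target. There are 200 camera calls.

TASK

Open the wood sample book on the saw table: push the small hardwood offcut that lies on its left board off the book onto the saw table, then turn the long top leaf right over the spine and press it down until it lies flat on the left board. Only push, with the fingertips or the outside of the fingers: pinch nothing and lift neither the offcut nor the book's short lower leaf. The short leaf stays lying flat on the right, and the other things round the book are left alone.

Things in the scene. Friction and masses are not known exactly. Their poses are not given: they have to be found in the camera images.
- sample_book: Wood sample book, fixed to the saw table (does not shift). Backing board 112x222x8 mm. Origin: on the saw table, midway along the spine. Own x runs along the spine (away from the robot at yaw 0), own y to the left, z up. Backing spans x -56..56, y -100..122 mm. Left board: x -48..48, y 13..120, its top at z 15 mm. Two dark steel cheeks at the spine's ends, x +-50..56, y +-11, top at z 28 mm.
- long_leaf (a joint): Angle of the long pale top leaf: rigid wood, 96 mm along the spine, 6 mm thick, 60 g, free edge 120 mm from the hinge axis; the axis runs along the book's x at y 0, z 18.5 mm. 0 = flat on the right (over the short leaf), pi/2 = upright, pi = flat on the left board (end stop). Starts ajar, 0.12 to 0.55. Stiff hinge (0.09 N m) stays where left, does not fall; needs about 1.5 N at the edge.
- long_edge (a point): Middle of the long leaf's free edge, 120 mm from the hinge axis, mid-thickness; 26 mm further out than the short leaf's edge, so a finger can come under it from outside.
- short_leaf (a joint): Angle of the short dark lower leaf, which lies flat on the right under the long one: 96 mm along the spine, 6 mm thick, free edge 94 mm from the axis; axis along the book's x at y 0, z 11.5 mm. 0 = flat on the right; starts at 0 and shall stay there.
- block: Small reddish hardwood offcut, a loose block, 44x76x44 mm, about 100 g. Origin: centre of its underside; own y along its 76 mm length, z up. It starts lying on the book's left board (underside at z 15 mm), centre 68 to 82 mm left of the spine, its length roughly along it. The steel mitre gauge (fixed, face 45 mm high) stands on the saw table further left, 40 mm or more beyond the book.
- offcut_a: Bystander: pale pine offcut, 58x121x35 mm, lying beyond the book.
- jar_washers: Bystander: low round jar of washers, 68 mm across, 66 mm high, standing on the robot's side of the book.
- tape_measure: Bystander: yellow tape measure, 39x84x64 mm, standing beyond the book or left of the mitre gauge.
- jar_screws: Bystander: round jar of brass screws with a tin lid, 62 mm across, 89 mm high, standing beyond the book or left of the mitre gauge.
- pencil: Bystander: flat carpenter's pencil, 15x167x8 mm, lying near the front edge of the saw table.
- pliers: Bystander: pliers with red handles, 56x166x13 mm, lying near the front edge of the saw table.
- block_mid (a point): Centre of the small hardwood offcut (22 mm above its underside).
- rest_centre (a point): Centre of the left board's upper face, 66 mm left of the spine, 15 mm above the saw table; the long leaf shall lie here. The saw's long blade guard (fixed, about 115 mm high) stands beyond and to the left of the book, 40 mm or more from its far left corner: keep a wide gripper's body clear of it.

How it is judged:
At the end, for the whole second after the job is handed in: Long leaf flat on the left board (angle over 3.07 rad), short leaf still flat on the right (under 0.06 rad), hardwood offcut at rest on the saw table with its centre clear of the book (over 140 mm left of the spine, or over 75 mm from the book's middle along the spine) (value of joint long_leaf above 3.07 rad and value of joint short_leaf below 0.06 rad and (y of block_mid in the frame of sample_book above 0.14 m or x of block_mid in the frame of sample_book above 0.075 m or x of block_mid in the frame of sample_book below -0.075 m) and height (world z) of block_mid between 0 and 0.045 m and linear speed of block below 0.02 m/s); the robot touches nothing.
It fails at once if the long leaf is pinched: fingers on its front and its back at once (contact force between the fingers and long_leaf_c1 above 0.5 N and contact force between the fingers and long_leaf_c2 above 0.5 N).
It fails at once if the hardwood offcut is lifted (height (world z) of block_mid above 0.065 m).
It fails at once if the hardwood offcut falls off the saw table (height (world z) of block below -0.05 m).
It fails at once if the short leaf is lifted (value of joint short_leaf above 0.2 rad).
It fails at once if a bystander is moved more than 30 mm (distance of any of offcut_a, jar_washers, tape_measure, jar_screws, pencil, pliers from where it was at the start of the episode above 0.03 m).
It also fails if it takes over 59 s, if anything falls off the work surface, if the arm or the gripper's body presses on something with over 40 N, if the wrist force passes 120 N, or if a joint passes its speed limit or range.

## Working session

There is one attempt and no reset: what is moved stays moved. The work goes in short steps, each a Python script; the robot and the scene stay as the last script left them, time stands still between calls to the robot, and variables do not carry over. Pictures are saved under pics/ and viewed, at most 10 in all, crops included, and the job is handed in when it is done.

```bash
mkdir -p pics; ls
cat > h.py <<'E'
import numpy as np, cv2
from bench import manip
def snap(cam,fn):
    im,d=manip.grab_frame(cam); cv2.imwrite('pics/'+fn,im[:,:,::-1]); np.save('pics/'+fn[:-4]+'_d.npy',d); return im,d
def cloud(d,c):
    K=np.array(c['camera_matrix']);R=np.array(c['R']);t=np.array(c['t'])
    v,u=np.mgrid[:d.shape[0],:d.shape[1]]
    p=cv2.undistortPoints(np.stack([u.ravel(),v.ravel()],1).astype(float)[:,None],K,np.array([c['k1'],0,0,0.]))[:,0]
    P=np.c_[p,np.ones(len(p))]*d.ravel()[:,None]
    return ((P-t)@R).reshape(d.shape+(3,))
E
python3 - <<'E'
from h import *
for cam in('top','scene'):
    c=manip.get_calibration(cam)
    im,d=snap(cam,cam+'1.png'); np.save(f'pics/{cam}1_c.npy',cloud(d,c))
    for n in('sample_book','long_leaf','long_edge','short_leaf','block','offcut_a','jar_washers','tape_measure','jar_screws','pencil','pliers','rest_centre'):
        try:r=manip.look_for(cam,n)
        except Exception as e: r=[];print(n,e)
        print(cam,n,[(np.round(x['at'],3).tolist(),round(x['confidence'],2)) for x in r[:2]])
print(manip.current_time())
E
```

```text
pics
top sample_book [([0.562, -0.045, 0.022], 0.93)]
top long_leaf [([0.573, -0.085, 0.044], 0.72), ([0.534, 0.052, 0.058], 0.63)]
top long_edge [([0.572, -0.085, 0.041], 0.82), ([0.532, 0.047, 0.056], 0.65)]
top short_leaf []
top block [([0.532, 0.051, 0.061], 0.83)]
top offcut_a [([0.774, -0.091, 0.038], 0.72), ([0.431, -0.01, 0.068], 0.7)]
top jar_washers [([0.432, -0.016, 0.068], 0.95)]
top tape_measure [([0.603, 0.41, 0.056], 0.86)]
top jar_screws [([0.768, 0.016, 0.088], 0.74)]
top pencil [([0.39, 0.21, 0.007], 0.92)]
top pliers [([0.396, 0.103, 0.014], 0.57)]
top rest_centre [([0.559, -0.044, 0.024], 0.66)]
scene sample_book [([0.548, -0.076, 0.018], 0.6)]
scene long_leaf [([0.567, -0.092, 0.043], 0.78)]
scene long_edge []
scene short_leaf [([0.548, -0.101, 0.011], 0.92)]
scene block [([0.528, 0.033, 0.055], 0.68)]
scene offcut_a [([0.767, -0.101, 0.03], 0.72)]
scene jar_washers [([0.426, -0.036, 0.034], 0.87)]
scene tape_measure [([0.597, 0.404, 0.038], 0.7)]
scene jar_screws [([0.768, 0.001, 0.049], 0.65)]
scene pencil [([0.385, 0.195, 0.007], 0.74), ([0.427, -0.037, 0.034], 0.63)]
scene pliers [([0.384, 0.101, 0.011], 0.74)]
scene rest_centre [([0.547, -0.076, 0.017], 0.72), ([0.598, 0.402, 0.04], 0.43)]
1.3
```

View pics/top1.png

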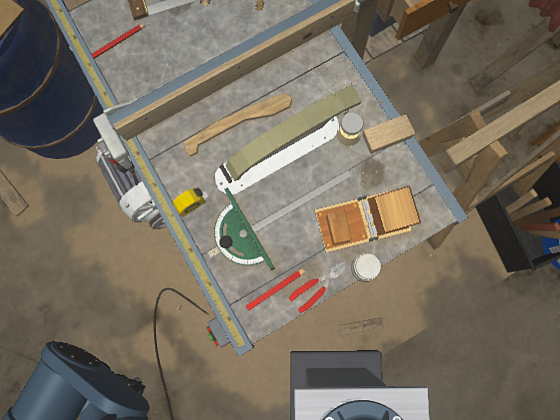

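View pics/scene1.png

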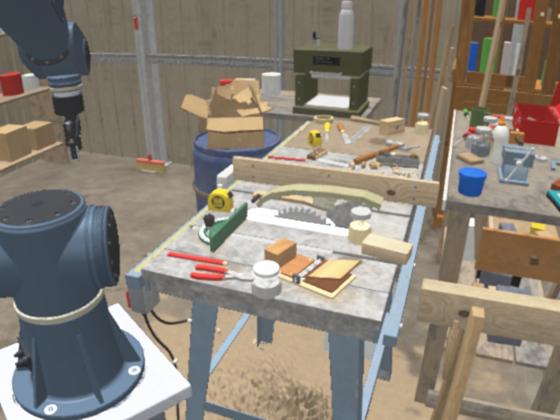

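The top view shows the book at about px (316–420, 188–250): spine near (371,216), the offcut at (345,223) and the leaf at (395,207) slightly ajar. The mitre gauge face is the green line from (228,190) to (272,268), and the washer jar is at (367,267). Next I'll get the metric geometry.

Run:
```python
from h import *
im=cv2.imread('pics/top1.png');C=np.load('pics/top1_c.npy')
for (u,v) in [(228,190),(240,210),(255,238),(271,267),(222,178),(338,122),(360,100),(340,30),(465,217),(245,350)]: print((u,v),C[v,u].round(3))
x0,y0,x1,y1=300,170,435,270
g=np.zeros((600,800,3),np.uint8)
# orthographic map: u along -y, v along -x ; 2 px/mm... 
P=C.reshape(-1,3);col=im.reshape(-1,3)
m=(P[:,0]>.42)&(P[:,0]<.68)&(P[:,1]>-.22)&(P[:,1]<.16)&(P[:,2]>0.004)&(P[:,2]<.12)
hh=np.clip(P[m][:,2]/0.08*255,0,255).astype(np.uint8)
cm=cv2.applyColorMap(hh[:,None],cv2.COLORMAP_JET)[:,0]
crop=cv2.resize(im[y0:y1,x0:x1],None,fx=4,fy=4,interpolation=cv2.INTER_CUBIC)
cv2.imwrite('pics/crop1.png',crop)
# block top: z .052-.066, y>0
b=(P[:,0]>.47)&(P[:,0]<.6)&(P[:,1]>0.0)&(P[:,1]<.12)&(P[:,2]>.05)&(P[:,2]<.07)
r=cv2.minAreaRect((P[b][:,:2]*1000).astype(np.float32));print('block',r,P[b].mean(0),b.sum())
# whole book footprint z .005-.03
b=(P[:,0]>.46)&(P[:,0]<.66)&(P[:,1]>-.2)&(P[:,1]<.11)&(P[:,2]>.008)&(P[:,2]<.03)
r=cv2.minAreaRect((P[b][:,:2]*1000).astype(np.float32));print('book',r,cv2.boxPoints(r).round().tolist())
```

```text
(228, 190) [0.625 0.315 0.051]
(240, 210) [0.574 0.285 0.051]
(255, 238) [0.505 0.248 0.051]
(271, 267) [0.435 0.21  0.053]
(222, 178) [0.667 0.337 0.007]
(338, 122) [0.817 0.036 0.002]
(360, 100) [ 0.835 -0.01   0.102]
(340, 30) [ 1.103  0.019 -0.031]
(465, 217) [ 0.565 -0.289 -0.026]
(245, 350) [ 0.237  0.278 -0.025]
block ((532.3511352539062, 46.06609344482422), (75.97123718261719, 44.308135986328125), 11.98501968383789) [0.53156654 0.04637982 0.05943741] 582
book ((567.4600830078125, -12.672836303710938), (144.5259552001953, 221.4453125), 15.756062507629395) [[468.0, 74.0], [528.0, -139.0], [667.0, -100.0], [607.0, 114.0]]
```

View pics/crop1.png

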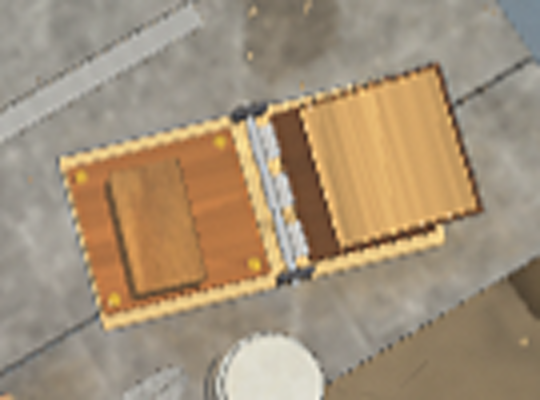

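```bash
cat >> h.py <<'E'
def ray(px,z,c):
    K=np.array(c['camera_matrix']);R=np.array(c['R']);t=np.array(c['t'])
    p=cv2.undistortPoints(np.array([[px]],float),K,np.array([c['k1'],0,0,0.]))[0,0]
    o=-R.T@t;dv=R.T@np.array([*p,1.]);return o+dv*(z-o[2])/dv[2]
E
python3 - <<'E'
from h import *
c=manip.get_calibration('top')
f=lambda a,z:ray((300+a[0]/4-.4,170+a[1]/4-.4),z,c)
pts=[((249,112),.028,(53,0)),((295,273),.028,(-53,0)),((62,160),.008,(56,122)),((103,328),.008,(-56,122)),((443,240),.008,(-56,-100))]
A=np.array([f(p,z)[:2] for p,z,_ in pts]);B=np.array([b for *_,b in pts])/1000.
# rigid fit B->A
mb,ma=B.mean(0),A.mean(0);H=(B-mb).T@(A-ma);th=np.arctan2(H[0,1]-H[1,0],H[0,0]+H[1,1])
R=np.array([[np.cos(th),-np.sin(th)],[np.sin(th),np.cos(th)]]);o=ma-R@mb
print('yaw',np.degrees(th),'o',o,'res mm',((A-o)@R-B).round(4)*1000)
np.save('book.npy',[*o,th])
C=np.load('pics/top1_c.npy').reshape(-1,3)
L=np.c_[(C[:,:2]-o)@R,C[:,2]]
def show(n,p): print(n,((np.array(p)-o)@R).round(3))
m=(abs(L[:,0])<.042)&(L[:,1]<-.03)&(L[:,1]>-.135)&(L[:,2]>.02)&(L[:,2]<.12)
k=np.polyfit(L[m,1],L[m,2],1);print('leaf fit',k,'angle',np.arctan(-k[0]),'ymin',L[m,1].min(), L[m,2].max())
for n,p in dict(block=[.5323,.0461],jarw=[.430,-.018],jars=[.768,.01],offc=[.772,-.093],mA=[.625,.315],mB=[.435,.21],guardnear=[.817,.036],pliers=[.396,.103],edge=[.565,-.289]).items(): show(n,p)
# guard: tall things z>.08
g=(C[:,2]>.05)&(C[:,2]<.13)&(C[:,0]>.55)&(C[:,0]<.95)&(C[:,1]<.35)&(C[:,1]>-.1)
G=L[g]; print('guard pts',g.sum()); 
for lo in np.arange(-.1,.4,.05):
    s=G[(G[:,1]>lo)&(G[:,1]<lo+.05)]
    if len(s): print(lo.round(2),'xmin',s[:,0].min().round(3),'xmax',s[:,0].max().round(3),'z',s[:,2].max().round(3))
R3=manip.current_tcp_rot();print(np.round(R3,3).tolist())
E
```

```text
yaw 13.76091334582119 o [ 0.55753659 -0.02859263] res mm [[-1.7  0.5]
 [ 0.   0.7]
 [-1.7 -2.6]
 [ 1.3 -0.2]
 [ 2.   1.5]]
leaf fit [-0.31376295  0.02301697] angle 0.30403504229807865 ymin -0.11641745338009866 0.06300242101436966
block [-0.007  0.079]
jarw [-0.121  0.041]
jars [ 0.214 -0.013]
offc [ 0.193 -0.114]
mA [0.147 0.318]
mB [-0.062  0.261]
guardnear [0.267 0.001]
pliers [-0.126  0.166]
edge [-0.055 -0.255]
guard pts 4316
-0.1 xmin 0.001 xmax 0.046 z 0.055
-0.05 xmin 0.199 xmax 0.316 z 0.123
0.0 xmin 0.203 xmax 0.306 z 0.122
0.05 xmin 0.007 xmax 0.292 z 0.123
0.1 xmin 0.212 xmax 0.276 z 0.121
0.15 xmin 0.197 xmax 0.262 z 0.115
0.2 xmin 0.184 xmax 0.463 z 0.11
0.25 xmin 0.067 xmax 0.467 z 0.096
0.3 xmin 0.068 xmax 0.218 z 0.066
[[-0.918, 0.397, -0.0], [0.397, 0.918, -0.0], [0.0, -0.0, -1.0]]
```

```bash
cat >> h.py <<'E'
bx,by,th=np.load('book.npy')
RB=np.array([[np.cos(th),-np.sin(th),0],[np.sin(th),np.cos(th),0],[0,0,1]])
W=lambda x,y,z: RB@np.array([x,y,z])+[bx,by,0]
def att(phi): # tool tilted by phi in the book's y-z plane, tips toward +y; tool y along spine
    s,c=np.sin(phi),np.cos(phi); return RB@np.array([[0,1,0],[c,0,s],[s,0,-c]],float)
def leafpose(t,phi,s=.015,gap=0.):
    e=np.array([-.12*np.cos(t),.0185+.12*np.sin(t)])-.003*np.array([np.sin(t),np.cos(t)])
    d=np.array([np.sin(phi),-np.cos(phi)]);n=np.array([np.cos(phi),np.sin(phi)])
    C=e+s*(d if phi<np.pi/2-t else np.array([np.cos(t),-np.sin(t)]))
    return C-(.011+gap)*n
E
python3 - <<'E'
from h import *
manip.set_gripper(0.)
A=att(0)
manip.move_ptp(W(-.007,.034,.15),A)
manip.move_l(W(-.007,.034,.022),A,.15)
print(manip.current_force())
for y in (.06,.09,.12,.152):
    manip.move_l(W(-.007,y,.022),A,.08); print(y,np.round(manip.current_force(),1))
manip.move_l(W(-.007,.12,.03),A,.1)
manip.move_l(W(-.007,.05,.16),A,.25)
print(manip.current_time())
snap('top','top2.png');print(manip.look_for('top','block'))
for phi,t,g in((.785,.3,.006),(.785,.5,0),(.4,1.,0),(0,1.5,0),(0,3.1,0)):
    p=leafpose(t,phi,gap=g);print(t,manip.inverse_kinematics(W(0,*p),att(phi)))
im=cv2.imread('pics/top2.png');cv2.imwrite('pics/crop2.png',cv2.resize(im[150:300,220:440],None,fx=3,fy=3))
E
```

```text
[ 0.52849116 -0.30993362 -0.37696769]
0.06 [-0.4  1.   0.5]
0.09 [ 0.1 -0.4 -0.3]
0.12 [-0.3 -0.2  0.1]
0.152 [ 0.5 -0.2 -0. ]
8.525
[{'at': [0.5051, 0.1519, 0.0449], 'confidence': 0.77}]
0.3 [-0.54083317  0.97222446  1.31244485  0.52811359  1.48361477 -1.00173424]
0.5 [-0.52758261  0.92051258  1.34430837  0.53516308  1.49560305 -0.98290367]
1.0 [-0.39350842  0.67378252  1.54212373  0.34449904  1.19223979 -0.80520098]
1.5 [-1.71724422e-01  5.10461038e-01  1.70614528e+00 -4.44089210e-16
  9.24986340e-01 -4.11897668e-01]
3.1 [ 2.98460510e-02  6.29692125e-01  1.81473294e+00 -4.44089210e-16
  6.97167588e-01 -2.10327195e-01]
```

View pics/crop2.png

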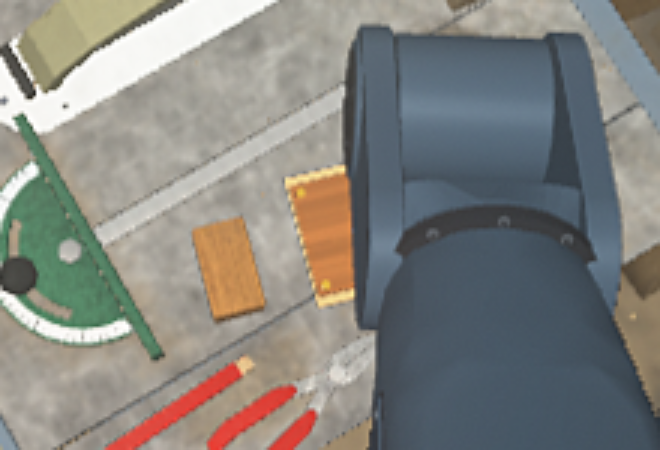

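The offcut (crop px (230,270)) lies flat on the table, clear of the book's left edge. Next I'll bring the tilted finger under the leaf's edge and start turning.

Run:
```python
from h import *
phi=.785
d=np.array([np.sin(phi),-np.cos(phi)])
p=leafpose(.30,phi,gap=.007)
manip.move_l(W(0,-.06,.2),att(0),.25)
manip.move_ptp(W(0,*(p-.09*d)),att(phi))
manip.move_l(W(0,*p),att(phi),.12); print(np.round(manip.current_force(),1))
for t,ph in((.32,.785),(.45,.785),(.6,.785),(.75,.7),(.9,.55),(1.05,.4),(1.2,.25)):
    manip.move_l(W(0,*leafpose(t,ph)),att(ph),.09); print(t,np.round(manip.current_force(),1))
print(manip.current_time())
im,dd=snap('scene','s3.png')
cv2.imwrite('pics/crop3.png',cv2.resize(im[200:320,220:420,::-1],None,fx=4,fy=4))
```

```text
[ 0.6  0.1 -0.1]
0.32 [ 0.3 -0.6 -0.7]
0.45 [-0.3  0.2 -0.6]
0.6 [-0.5 -0.2  0. ]
0.75 [-0.9 -0.4 -0. ]
0.9 [-0.5 -0.1  0.2]
1.05 [ 0.6 -0.8 -0.5]
1.2 [ 0.1 -0.7 -0.1]
13.125
```

View pics/crop3.png

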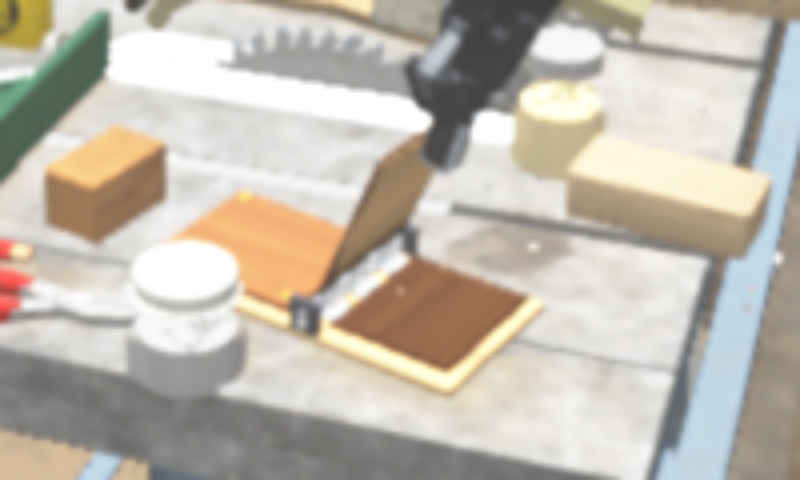

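The leaf (crop px (385,200)) follows the finger near upright, and the short dark leaf stays flat. I'll carry on over and press it down.

Run:
```python
from h import *
for t,ph in((1.35,.12),(1.5,0),(1.7,0),(1.9,0),(2.1,0),(2.3,0),(2.5,0),(2.7,0),(2.9,0),(3.05,0),(3.13,0)):
    p=leafpose(t,ph); manip.move_l(W(0,*p),att(ph),.09); print(t,np.round(manip.current_force(),1))
z=p[1]
while z>.012:
    z-=.0015; manip.move_l(W(0,p[0],z),att(0),.03); f=manip.current_force(); print(round(z,4),np.round(f,1))
    if abs(f[2])>12: break
manip.dwell(.3)
manip.move_l(W(0,p[0]-.01,.2),att(0),.15)
manip.move_l(W(-.1,-.1,.25),att(0),.25)
print(manip.current_time())
im,dd=snap('scene','s4.png')
cv2.imwrite('pics/crop4.png',cv2.resize(im[200:320,220:420,::-1],None,fx=4,fy=4))
c=manip.get_calibration('top');im,dd=snap('top','top4.png');P=cloud(dd,c).reshape(-1,3)
L=(P-[bx,by,0])@RB
m=(abs(L[:,0])<.04)&(L[:,1]>.03)&(L[:,1]<.11)&(L[:,2]<.1);k=np.polyfit(L[m,1],L[m,2],1);print(m.sum(),k,L[m,2].mean())
```

```text
1.35 [ 0.6 -0.3  0.1]
1.5 [ 0.4 -0.7  0.9]
1.7 [-0.  -0.7 -0.4]
1.9 [0.2 0.1 0.6]
2.1 [-1.2  0.4 -0.3]
2.3 [-0.4  0.1  0.8]
2.5 [-0.2  0.6 -0.3]
2.7 [0.4 0.6 1. ]
2.9 [-0.2  0.1  1. ]
3.05 [-0.1  0.4 -0.5]
3.13 [0.1 0.4 0.4]
0.0212 [-0.4 -0.8  3.1]
0.0197 [-3.9 -0.3 19.3]
20.2667
1024 [-0.00064063  0.02228775] 0.022242796687477317
```

View pics/crop4.png

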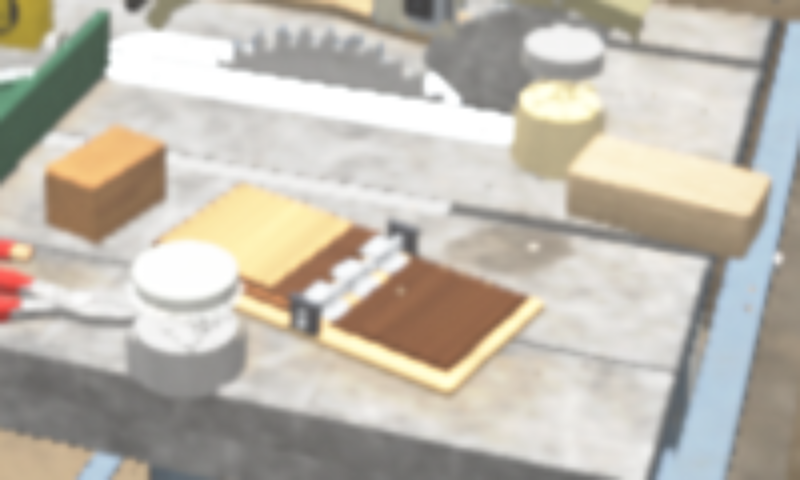

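The long leaf (crop px (270,230)) lies flat on the left board, with slope about 0 and its top at z 22 mm. The short leaf is flat on the right, and the offcut (105,180) is on the table, so I'm handing in.

```bash
python3 -c "
from bench import manip
print(manip.sign_off())"
```

```text
the job is handed in; nothing more can be done
None
```

I handed the job in at about 20 s: the offcut is on the saw table clear of the book, the long leaf is pressed flat on the left board, and the short leaf still lies flat on the right; the sign-off call returned no verdict.

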